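# Vent the pressure curing pot

### The job

The casting in the pressure pot has cured and the air has to come out before the lid can be opened. Unscrew the small knurled lock nut at the top of the vent valve anticlockwise, going up with it as it climbs its thread, until it stops; then let go of it, press the tip of the freed valve pin straight down with light pressure and hold it down until the gauge needle is back at zero, and let go. Do not force the slender pin against the bottom of its travel, and leave the things around the pot where they are.

Things in the scene. Friction and masses are not known exactly. Their poses are not given: they have to be found in the camera images.
- pot: Fixed aluminium pressure pot, 202 mm across, lid top 148 mm above the bench, wing nuts 110 mm from the centre up to 165 mm high. Origin: centre of its underside, z up. On the lid: vent valve 45 mm from the centre to -x, gauge 42 mm to +x, safety valve and plug at (22, -60) and (22, 60) mm, up to 192 mm high.
- vent_boss (a point): Centre of the top of the brass hexagon boss (26 mm wide, 12 mm high) from which the upright vent valve stands, on the valve's axis. Above it: 8 mm stem, then the nut, then the pin's head. Nut middle nominally 38.5 mm, top of the pin's head 51.5 mm above this point, but the stem is screwed in more or less deeply, so both lie up to 5 mm higher or lower: feel for them.
- nut (a joint): Knurled brass lock nut, 12 mm diameter, 9 mm high, upright axis. 0 = tight on the stem's end, grows (rad) as it is turned anticlockwise seen from above, stops at 4.2 under the pin's head; climbs 0.8 mm a rad (5 mm a turn). It turns stiffly (0.06 N m, a 30 N grip is enough) and stays where it is left. Until it is backed off, the pin cannot go down.
- pin (a joint): How far the valve pin is pressed down (m), 0 = up. Steel pin with a 6 mm head whose top stands 8.5 mm above the tight nut and 5 mm above the nut at its stop; nut and pin go down together. Springs back: 5 N to start it, 7.5 N at its stop at 0.0028. Air escapes only when it is more than 0.0018 down. Once it is 0.002 down, over 20 N in all on the valve (a gripped nut counts) damages it.
- gauge (a joint): Needle of the 53 mm gauge on the lid (dial up, 190 mm above the bench, 87 mm from the valve): 0 = no pressure, 1 rad a bar, seen from above it climbs clockwise; at zero it points to the middle of -x and -y of the pot. Starts between 1.6 and 2.4, falls to 0 within 3 s while the pin is fully down, and stays where it is when the pin is let up.
- jar: Bystander: white screw-cap jar, 48 mm across, 62 mm high, loose on the bench beside the pot. Origin: centre of its underside.
- bur_block: Bystander: white block 34 mm square, 22 mm high, with four burs up to 33 mm long standing in it, loose on the bench beside the pot. Origin: centre of its underside.
- spatula: Bystander: plaster scraper 170 mm long with a dark wooden handle, lying loose on the bench beside the pot.

How it is judged:
On the way, in this order (a step that is already met when the one before it is completed fails the run):
1. the lock nut is unscrewed to near its stop (value of joint nut above 3.6 rad), for 0.2 s.
2. the pin is held down until the gauge is at zero (value of joint gauge below 0.1 rad), for 0.2 s.
At the end, for the whole second after the job is handed in: The lock nut is still unscrewed (past 3.6 of its 4.2 rad), the gauge reads zero (below 0.1 bar) and the pin has been let go and is up again (within 0.6 mm) (value of joint nut above 3.6 rad and value of joint gauge below 0.1 rad and value of joint pin below 0.0006 m); the robot touches nothing.
It fails at once if the valve takes over 20 N while its pin is down more than 2 mm (forced against its stop, or pushed down by a squeezed nut) (contact force between anything else and pot above 20 N and value of joint pin above 0.002 m).
It fails at once if a bystander is moved by more than 30 mm (distance of any of jar, bur_block, spatula from where it was at the start of the episode above 0.03 m).
It also fails if it takes over 67 s, if anything falls off the work surface, if the arm or the gripper's body presses on something with over 40 N, if the wrist force passes 120 N, or if a joint passes its speed limit or range.

### The arm

A 6-joint arm with a two-finger parallel gripper is mounted at the origin on the work surface. World frame = base frame: x ahead of the robot, y to its left, z up, the work surface at z = 0. Lengths are in m, angles in rad, forces in N, time in s.
With the tool pointing down it reaches from about 0.35 to 0.975 m from the base axis. Payload 4.9 kg.
Tool frame: the origin (TCP) lies on the mounting face of the last link; the fingertips stand 173 mm ahead of it and the grasp point (between the pads) lies 155 mm ahead of it; z points along the fingers, y is the direction in which the jaws open and shut (so a half turn about z gives the same grasp; the last joint's range is limited). The gripper opens to 85 mm and grips with 20 to 120 N. Pads are 22 mm wide; open, the fingers measure 114 mm over their backs; the gripper's body (76 mm by 85 mm) begins 54 mm behind the grasp point. The pads swing forward as they close: fully open they stand 13 mm farther back than shut.
Start: joints at [-1.455, 0.053, 1.613, -0, 1.476, -0.119], TCP at [0.145, -0.608, 0.405] pointing down, gripper open.
Joint ranges: [-3.01, 3.01], [-1.01, 2.22], [0.06, 2.58], [-1.02, 4.17], [0.09, 2.62], [-3.14, 3.14]. Speed limits (rad/s): [2.57, 2.57, 3.14, 3.14, 3.14, 3.14].

### API

Orientations are given as a unit quaternion [w, x, y, z].
In Python, from plant import manip gives the robot as it stands.
- The arm moves only by the tool play_rows, never from a script. Its argument "increments" is a list of rows, each an object with "offset": the shift along the tool's x, y, z in mm, a list of three; "twist": the turn about the tool's z in rad; "grip": the opening, from 0 (shut) to 1 (fully open). In form: [{"offset": [dx, dy, dz], "twist": twist, "grip": grip}, ...]. A call has 1 to 5 rows; each row is the pose to reach, as a shift and turn from the pose commanded when the call began, along the tool's axes at that moment; what a row does not reach only later rows make up. A row lasts 1/12 s, in which the tool goes at most 41.7 mm and 7.16 degrees, less where a joint would pass 70% of its speed; a pose out of reach is approached as far as the arm can. A call with a gripper value outside its range is refused whole. The fingers move at their own pace and stop on an object; the grip force is fixed at half the most. Time passes only in rows, so rows that repeat a pose let the fingers close. It gives the time, the measured TCP pose, the force and the opening at its end, in the units of the state.
- manip.state(): the state, without advancing time (a new reading comes with each control period).
- manip.grab_frame(name): name is "scene" or "top" or "wrist"; returns the picture (480x640x3 uint8, blue, green, red); there is no depth.
- manip.get_calibration(name): a dict with "fx", "fy", "cx", "cy" (pixels), "T" (4x4, takes a point from camera to world coordinates). Camera axes: x right, y down, z forward; pixel columns grow to the right and rows downward; lengths in m; the calibration is good to about 2 mm. A picture is of the moment at which its call begins: read the wrist's pose just before it. get_calibration takes no time and is no camera call; for the wrist camera it gives the pose at the moment of the call.
- manip.job_done(): hands the job in, once; it reports no verdict.
Trained networks look in the newest picture that a camera, given by its name, has taken for a name from the list of things; names that differ only in an ending like _2 or _b are one class to them, and where a whole thing is asked for, a point or a joint stands for the part that bears it (a point fixed in the world has none). Each returns a list of dicts, best first, with "p" (0 to 1); they miss things now and then, are a little off and sometimes report something else, mostly with a low value. They report only what shows in the picture. A call takes as long as a camera call.
- manip.boxes_of(query, camera): "xyz" ([x, y, z] in m, in the coordinates of the camera as it stood for that picture, good to about 4 mm: the middle of the surface that is visible of it).
- manip.tip_of(query, camera): "xyz" ([x, y, z] in m, in the coordinates of the camera as it stood for that picture, good to about 4 mm: a listed point, or the origin of a listed thing).
The state is a dict: "time": time; "joint_pos": joint angles; "joint_vel": joint speeds; "joint_efforts": joint torques, N m; "tool_pos": TCP position; "tool_rot": TCP orientation; "contact_force": force on the tool from outside, world axes, zero at the start; "ft_torque": the same for the moment, N m; "gripper_width": opening from 0.0 (shut) to 1.0 (fully open).
Only numpy, scipy, OpenCV 4.12 (cv2) and the standard library are available. Lean on these libraries where they do the work, as an engineer would, in place of code of your own. Each camera call takes 0.05 s, during which the arm holds its last target. There are 200 camera calls.

## Working session

There is one attempt and no reset: what is moved stays moved. The work goes in short steps, Python scripts to look and compute and a tool call to move; the robot and the scene stay as the last step left them, time stands still between calls to the robot, and variables do not carry over. Pictures are saved under pics/ and viewed, about 8 in all and at most 12, crops included, and the job is handed in when it is done.

Besides the shell and the picture viewer there is one more tool, called after "Emit:" by a JSON object that holds its "op" and its "data". play_rows: Moves the arm, as the interface text tells. Its arguments: {"type":"object","properties":{"increments":{"type":"array"}},"required":["increments"]}

```bash
mkdir -p pics; cat > h.py <<'E'
import numpy as np, cv2
from plant import manip
from scipy.spatial.transform import Rotation as R
def world(cam,xyz,T=None):
    T=np.array(manip.get_calibration(cam)["T"]) if T is None else T
    return T[:3,:3]@np.array(xyz)+T[:3,3]
def look(cam,qs,tip=True):
    T=np.array(manip.get_calibration(cam)["T"]); im=manip.grab_frame(cam)
    for q in qs:
        for f in (manip.tip_of,manip.boxes_of):
            try:
                for d in f(q,cam)[:2]: print(cam,q,f.__name__,round(d["p"],2),np.round(world(cam,d["xyz"],T),4))
            except Exception as e: print(q,f.__name__,e)
    return im,T
def st():
    s=manip.state(); r=R.from_quat(np.roll(s["tool_rot"],-1))
    print("t",s["time"],"pos",np.round(s["tool_pos"],4),"F",np.round(s["contact_force"],1),"M",np.round(s["ft_torque"],2),"w",round(s["gripper_width"],3),"j",np.round(s["joint_pos"],3)); print(np.round(r.as_matrix(),3)); return s,r
E
python3 - <<'E'
from h import *
st()
a,T=look("scene",["vent_boss","pot","nut"]);b,T2=look("top",["vent_boss","pot","nut","gauge","jar","bur_block","spatula"])
cv2.imwrite("pics/a.png",a);cv2.imwrite("pics/b.png",b)
for c in("scene","top","wrist"):
    k=manip.get_calibration(c);print(c,k["fx"],np.round(k["T"],3).tolist())
E
```

```text
t 0.0 pos [ 0.1454 -0.6076  0.4034] F [-0.6  0.2 -0.1] M [-0.05 -0.03  0.01] w 0.996 j [-1.455  0.053  1.614  0.     1.476 -0.119]
[[ 0.973  0.233 -0.   ]
 [ 0.233 -0.973  0.002]
 [ 0.    -0.002 -1.   ]]
scene vent_boss call 0.72 [ 0.5028 -0.1305  0.1583]
scene vent_boss call 0.77 [ 0.5832 -0.1209  0.1472]
scene pot call 0.68 [ 0.5493 -0.1339 -0.0016]
scene pot call 0.93 [ 0.5854 -0.1219  0.1421]
nut call it knows: bur_block, jar, pot, spatula, vent_boss
scene nut call 0.54 [ 0.5013 -0.1276  0.2059]
top vent_boss call 0.65 [ 0.5045 -0.1313  0.1625]
top vent_boss call 0.81 [ 0.5458 -0.1255  0.1504]
top pot call 0.93 [ 0.5453 -0.1307 -0.0006]
top pot call 0.65 [ 0.5409 -0.1244  0.1489]
nut call it knows: bur_block, jar, pot, spatula, vent_boss
gauge call it knows: bur_block, jar, pot, spatula, vent_boss
top jar call 0.72 [ 5.568e-01 -3.365e-01  2.000e-04]
top jar call 0.58 [ 0.5519 -0.3286  0.0618]
top bur_block call 0.78 [ 0.5442  0.0693 -0.0013]
top bur_block call 0.57 [0.5393 0.0714 0.0231]
top spatula call 0.57 [ 7.107e-01 -1.641e-01 -2.000e-04]
top spatula call 0.63 [ 0.7033 -0.1657  0.0027]
scene 436.3151213062701 [[0.114, 0.838, -0.534, 0.986], [0.993, -0.103, 0.051, 0.031], [-0.012, -0.536, -0.844, 0.692], [0.0, 0.0, 0.0, 1.0]]
top 495.9135964930794 [[-0.007, -0.988, 0.152, 0.474], [-1.0, 0.003, -0.025, 0.062], [0.024, -0.152, -0.988, 1.097], [0.0, 0.0, 0.0, 1.0]]
wrist 344.5897672641471 [[0.232, -0.92, -0.316, 0.226], [-0.973, -0.219, -0.075, -0.588], [-0.0, 0.325, -0.946, 0.373], [0.0, 0.0, 0.0, 1.0]]
```

View pics/a.png

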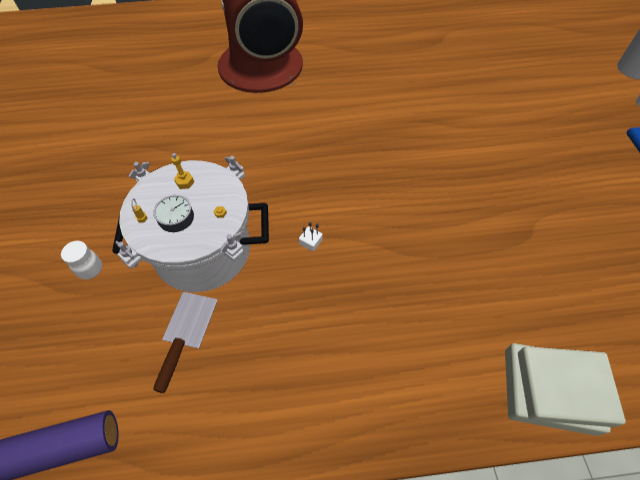

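View pics/b.png

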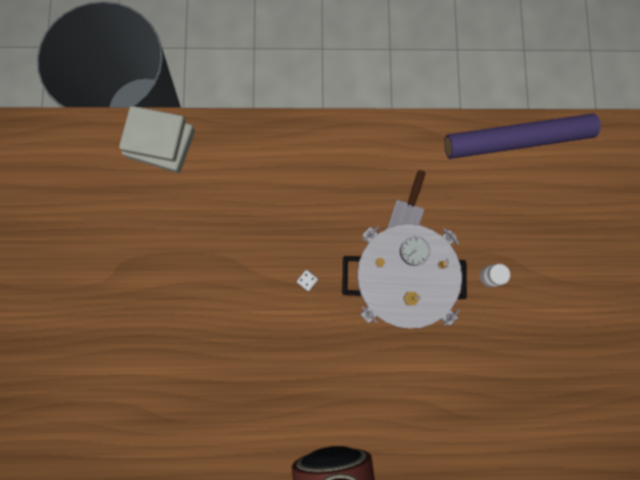

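Emit:
{"op": "play_rows", "data": {"increments": [{"offset": [31,-25,-10],"twist": 0,"grip": 1},{"offset": [62,-51,-20],"twist": 0,"grip": 0.5},{"offset": [93,-76,-30],"twist": 0,"grip": 0.5},{"offset": [124,-102,-40],"twist": 0,"grip": 0.5},{"offset": [153,-127,-50],"twist": 0,"grip": 0.5}]}}

```text
time: 1.37
tool_pos: [0.2654, -0.447, 0.4552]
tool_rot: [0.0, 0.993, 0.117, 0.0]
contact_force: [1.2, -0.7, 0.5]
gripper_width: 0.504
```

Emit:
{"op": "play_rows", "data": {"increments": [{"offset": [31,-25,0],"twist": 0,"grip": 0.5},{"offset": [62,-51,0],"twist": 0,"grip": 0},{"offset": [93,-76,0],"twist": 0,"grip": 0},{"offset": [124,-102,0],"twist": 0,"grip": 0},{"offset": [153,-127,0],"twist": 0,"grip": 0}]}}

```text
time: 1.78
tool_pos: [0.3847, -0.2877, 0.4551]
tool_rot: [0.0, 0.993, 0.117, 0.0]
contact_force: [0.9, -0.8, 0.5]
gripper_width: 0.006
```

Emit:
{"op": "play_rows", "data": {"increments": [{"offset": [31,-25,0],"twist": 0,"grip": 0},{"offset": [62,-51,0],"twist": 0,"grip": 0},{"offset": [93,-76,0],"twist": 0,"grip": 0},{"offset": [124,-102,0],"twist": 0,"grip": 0},{"offset": [153,-127,0],"twist": 0,"grip": 0}]}}

```text
time: 2.2
tool_pos: [0.504, -0.1284, 0.4551]
tool_rot: [0.0, 0.993, 0.117, 0.0]
contact_force: [1.3, -1.0, 0.5]
gripper_width: -0.005
```

```bash
python3 - <<'E'
from h import *
st()
a,T=look("wrist",["vent_boss","pot","nut"])
cv2.imwrite("pics/c.png",a); np.save("c.npy",T); print(manip.get_calibration("wrist"))
E
```

```text
t 2.2 pos [ 0.504  -0.1284  0.4551] F [ 1.3 -1.   0.5] M [-0.04 -0.07  0.01] w -0.005 j [-0.393 -0.226  1.792  0.     1.575  0.943]
[[ 0.972  0.233  0.001]
 [ 0.233 -0.972 -0.   ]
 [ 0.001  0.001 -1.   ]]
wrist vent_boss call 0.9 [ 0.4995 -0.1293  0.1594]
wrist vent_boss call 0.84 [ 0.5601 -0.1255  0.1446]
wrist pot call 0.88 [ 5.407e-01 -1.284e-01  4.000e-04]
wrist pot call 0.91 [ 0.5592 -0.12    0.1509]
nut call it knows: bur_block, jar, pot, spatula, vent_boss
wrist nut call 0.47 [ 0.5021 -0.1264  0.2036]
{'fx': 344.5897672641471, 'fy': 344.5897672641471, 'cx': 323.98624103026947, 'cy': 241.8788208240992, 'T': array([[ 2.31097128e-01, -9.20065359e-01, -3.16344517e-01,
         5.83127342e-01],
       [-9.72930675e-01, -2.18587030e-01, -7.50040806e-02,
        -1.11030932e-01],
       [-1.40152316e-04,  3.25114512e-01, -9.45674645e-01,
         4.23051777e-01],
       [ 0.00000000e+00,  0.00000000e+00,  0.00000000e+00,
         1.00000000e+00]])}
```

View pics/c.png

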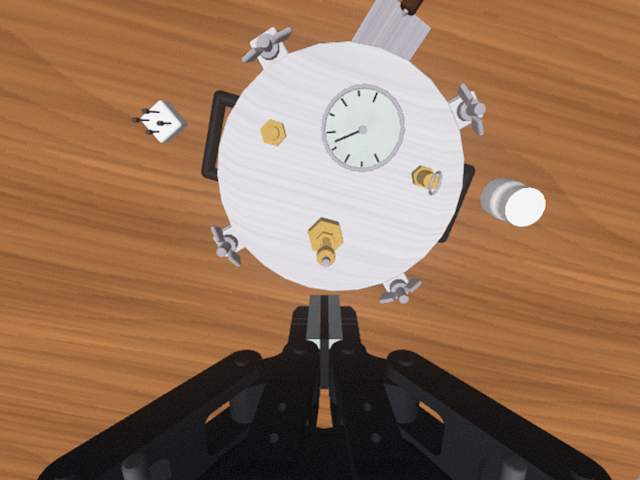

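Emit:
{"op": "play_rows", "data": {"increments": [{"offset": [0,0,0],"twist": 0.12,"grip": 0},{"offset": [0,0,0],"twist": 0.24,"grip": 0},{"offset": [0,0,0],"twist": 0.36,"grip": 0},{"offset": [0,0,0],"twist": 0.48,"grip": 0},{"offset": [0,0,0],"twist": 0.6,"grip": 0}]}}

```text
time: 2.92
tool_pos: [0.5024, -0.132, 0.4548]
tool_rot: [0.0, 0.983, -0.186, 0.0]
contact_force: [0.5, -0.7, -0.4]
gripper_width: -0.002
```

Emit:
{"op": "play_rows", "data": {"increments": [{"offset": [0,0,0],"twist": 0.12,"grip": 0},{"offset": [0,0,0],"twist": 0.24,"grip": 0},{"offset": [0,0,0],"twist": 0.36,"grip": 0},{"offset": [0,0,0],"twist": 0.48,"grip": 0},{"offset": [0,0,0],"twist": 0.6,"grip": 0}]}}

```text
time: 3.33
tool_pos: [0.5024, -0.132, 0.4548]
tool_rot: [0.0, 0.884, -0.468, 0.0]
contact_force: [-0.7, 0.2, -0.0]
gripper_width: -0.0
```

Emit:
{"op": "play_rows", "data": {"increments": [{"offset": [0,0,10],"twist": 0.12,"grip": 0},{"offset": [0,0,20],"twist": 0.24,"grip": 0},{"offset": [0,0,30],"twist": 0.36,"grip": 0},{"offset": [0,0,40],"twist": 0.48,"grip": 0},{"offset": [0,0,40],"twist": 0.5,"grip": 0}]}}

```text
time: 3.75
tool_pos: [0.502, -0.1318, 0.4123]
tool_rot: [0.001, 0.742, -0.671, -0.002]
contact_force: [0.3, -0.7, -1.0]
gripper_width: -0.004
```

```bash
python3 - <<'E'
from h import *
st()
a,T=look("wrist",["vent_boss","pot"])
cv2.imwrite("pics/d.png",a); np.save("d.npy",T)
E
```

```text
t 3.75 pos [ 0.502  -0.1318  0.4123] F [ 0.3 -0.7 -1. ] M [0.04 0.02 0.  ] w -0.004 j [-0.4   -0.208  1.846 -0.     1.507  2.642]
[[ 0.1   -0.995 -0.004]
 [-0.995 -0.1    0.001]
 [-0.002  0.004 -1.   ]]
wrist vent_boss call 0.93 [ 0.496  -0.1281  0.1594]
wrist vent_boss call 0.93 [ 0.5455 -0.1544  0.148 ]
wrist pot call 0.59 [ 0.5504 -0.1539  0.1474]
```

View pics/d.png

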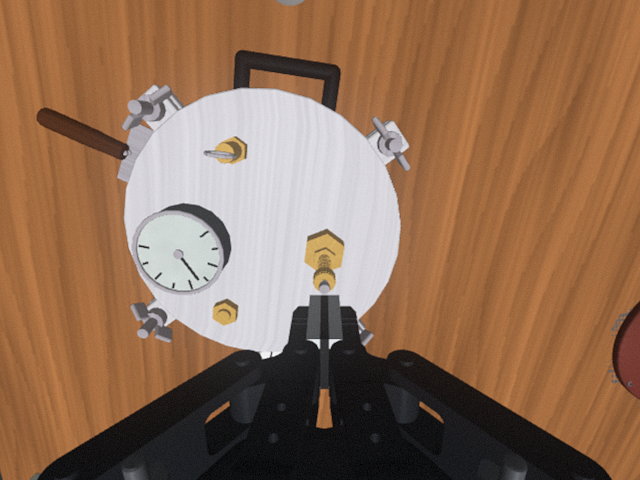

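```bash
python3 - <<'E'
from h import *
k=manip.get_calibration("wrist");K=np.array([[k["fx"],0,k["cx"]],[0,k["fy"],k["cy"]],[0,0,1]])
for n in "cd":
    im=cv2.imread(f"pics/{n}.png"); 
Tc,Td=np.load("c.npy"),np.load("d.npy")
P=[K@np.linalg.inv(T)[:3] for T in(Tc,Td)]
for pc,pd in [((325.5,262),(324.5,288)),]:
    X=cv2.triangulatePoints(P[0],P[1],np.array(pc,float),np.array(pd,float));X=(X[:3]/X[3]).ravel();print("tri",X.round(4))
    for T,p in((Tc,pc),(Td,pd)):
        d=T[:3,:3]@np.linalg.inv(K)@[*p,1]
        for z in(.2065,.2115,.2165): print(z,(T[:3,3]+d*(z-T[2,3])/d[2]).round(4)[:2])
for n,P_ in zip("cd",P):
    for z in(.1594,):
        q=P_@[.5,-.1295,z,1];print(n,q[:2]/q[2])
b=cv2.imread("pics/d.png")[220:320,270:380];a=cv2.imread("pics/c.png")[190:290,270:380]
cv2.imwrite("pics/e.png",cv2.resize(np.hstack([a,b]),None,fx=3.6,fy=3.6,interpolation=cv2.INTER_CUBIC))
E
```

```text
tri [ 0.4998 -0.1296  0.2106]
0.2065 [ 0.4982 -0.13  ]
0.2115 [ 0.5001 -0.1295]
0.2165 [ 0.5021 -0.129 ]
0.2065 [ 0.4995 -0.1275]
0.2115 [ 0.4998 -0.13  ]
0.2165 [ 0.5    -0.1325]
c [325.20859069 237.66782885]
d [323.7110914  254.25367707]
```

View pics/e.png

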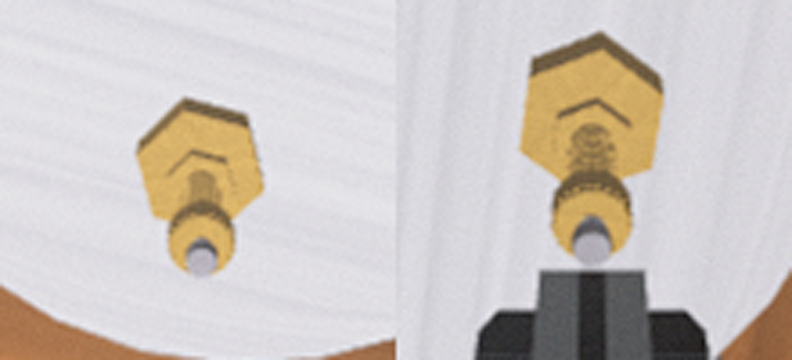

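Emit:
{"op": "play_rows", "data": {"increments": [{"offset": [-4,0,5],"twist": 0,"grip": 0},{"offset": [-4,0,12],"twist": 0,"grip": 0},{"offset": [-4,0,18],"twist": 0,"grip": 0},{"offset": [-4,0,18],"twist": 0,"grip": 0},{"offset": [-4,0,18],"twist": 0,"grip": 0}]}}

```text
time: 4.42
tool_pos: [0.5026, -0.1264, 0.3957]
tool_rot: [0.0, 0.744, -0.669, -0.001]
contact_force: [0.1, -0.6, -0.2]
gripper_width: -0.0
```

```bash
python3 - <<'E'
from h import *
st()
a,T=look("wrist",["vent_boss"])
cv2.imwrite("pics/f.png",cv2.resize(a[230:360,240:400],None,fx=4,fy=4,interpolation=cv2.INTER_CUBIC))
E
```

```text
t 4.4167 pos [ 0.5026 -0.1264  0.3957] F [ 0.1 -0.6 -0.2] M [ 0.04 -0.03  0.02] w -0.0 j [-0.39  -0.2    1.868 -0.     1.476  2.646]
[[ 0.106 -0.994 -0.002]
 [-0.994 -0.106  0.001]
 [-0.001  0.002 -1.   ]]
wrist vent_boss call 0.95 [ 0.4989 -0.1311  0.1602]
wrist vent_boss call 0.76 [ 0.5449 -0.1584  0.1517]
```

View pics/f.png

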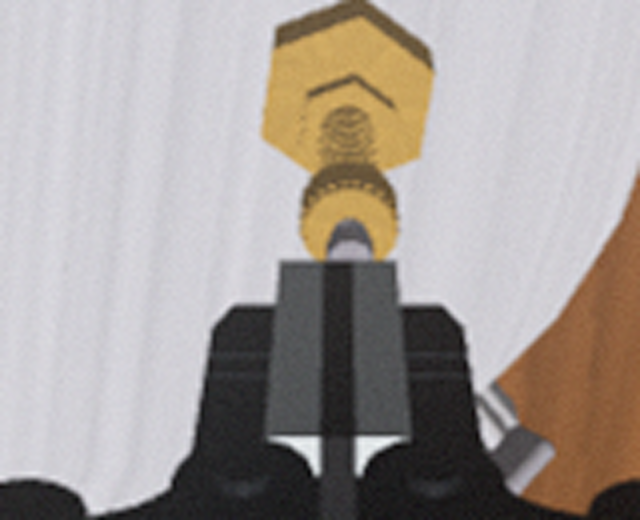

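Emit:
{"op": "play_rows", "data": {"increments": [{"offset": [3.4,1.8,1],"twist": 0,"grip": 0},{"offset": [3.4,1.8,3],"twist": 0,"grip": 0},{"offset": [3.4,1.8,5],"twist": 0,"grip": 0},{"offset": [3.4,1.8,5],"twist": 0,"grip": 0},{"offset": [3.4,1.8,5],"twist": 0,"grip": 0}]}}

```text
time: 4.98
tool_pos: [0.5013, -0.1301, 0.3914]
tool_rot: [0.0, 0.743, -0.669, -0.0]
contact_force: [0.3, -0.8, 0.0]
gripper_width: -0.002
```

Emit:
{"op": "play_rows", "data": {"increments": [{"offset": [0,0,0.5],"twist": 0,"grip": 0},{"offset": [0,0,1],"twist": 0,"grip": 0},{"offset": [0,0,1.5],"twist": 0,"grip": 0},{"offset": [0,0,2],"twist": 0,"grip": 0},{"offset": [0,0,2],"twist": 0,"grip": 0}]}}

```text
time: 5.4
tool_pos: [0.5013, -0.1301, 0.3896]
tool_rot: [0.0, 0.743, -0.669, -0.0]
contact_force: [-0.2, 0.2, 0.2]
gripper_width: 0.0
```

Emit:
{"op": "play_rows", "data": {"increments": [{"offset": [0,0,0.5],"twist": 0,"grip": 0},{"offset": [0,0,1],"twist": 0,"grip": 0},{"offset": [0,0,1.5],"twist": 0,"grip": 0},{"offset": [0,0,1.5],"twist": 0,"grip": 0}]}}

```text
time: 5.73
tool_pos: [0.5013, -0.1301, 0.388]
tool_rot: [0.0, 0.743, -0.669, -0.0]
contact_force: [-0.4, 0.2, -0.3]
gripper_width: -0.001
```

Emit:
{"op": "play_rows", "data": {"increments": [{"offset": [0,0,0.5],"twist": 0,"grip": 0},{"offset": [0,0,1],"twist": 0,"grip": 0},{"offset": [0,0,1.5],"twist": 0,"grip": 0},{"offset": [0,0,1.5],"twist": 0,"grip": 0}]}}

```text
time: 6.07
tool_pos: [0.5013, -0.1301, 0.3867]
tool_rot: [-0.0, 0.743, -0.669, 0.0]
contact_force: [0.5, 0.2, -0.3]
gripper_width: 0.003
```

Emit:
{"op": "play_rows", "data": {"increments": [{"offset": [0,0,0.5],"twist": 0,"grip": 0},{"offset": [0,0,1],"twist": 0,"grip": 0},{"offset": [0,0,1.5],"twist": 0,"grip": 0},{"offset": [0,0,1.5],"twist": 0,"grip": 0}]}}

```text
time: 6.4
tool_pos: [0.5015, -0.1301, 0.3865]
tool_rot: [-0.0, 0.743, -0.669, 0.001]
contact_force: [-2.2, 0.7, 6.0]
gripper_width: -0.003
```

Emit:
{"op": "play_rows", "data": {"increments": [{"offset": [0,0,-3],"twist": 0,"grip": 0},{"offset": [0,0,-6],"twist": 0,"grip": 0.35},{"offset": [0,0,-6],"twist": 0,"grip": 0.35},{"offset": [0,0,-6],"twist": 0,"grip": 0.35},{"offset": [0,0,-6],"twist": 0,"grip": 0.35}]}}

```text
time: 6.82
tool_pos: [0.5013, -0.1301, 0.3909]
tool_rot: [0.0, 0.743, -0.669, -0.0]
contact_force: [-0.5, -0.2, -1.1]
gripper_width: 0.346
```

Emit:
{"op": "play_rows", "data": {"increments": [{"offset": [0,0,8],"twist": 0,"grip": 0.35},{"offset": [0,0,18],"twist": 0,"grip": 0.35},{"offset": [0,0,28],"twist": 0,"grip": 0.35},{"offset": [0,0,36],"twist": 0,"grip": 0.35},{"offset": [0,0,36],"twist": 0,"grip": 0.35}]}}

```text
time: 7.23
tool_pos: [0.5005, -0.1298, 0.3517]
tool_rot: [0.001, 0.743, -0.669, -0.003]
contact_force: [0.5, -0.6, -0.6]
gripper_width: 0.351
```

```bash
python3 - <<'E'
from h import *
st()
a,T=look("wrist",[])
cv2.imwrite("pics/g.png",a[150:450,150:490])
E
```

```text
t 7.2333 pos [ 0.5005 -0.1298  0.3517] F [ 0.5 -0.6 -0.6] M [ 0.06  0.01 -0.02] w 0.351 j [-0.398 -0.169  1.915  0.     1.401  2.638]
[[ 0.105 -0.994 -0.005]
 [-0.994 -0.105  0.002]
 [-0.003  0.005 -1.   ]]
```

View pics/g.png

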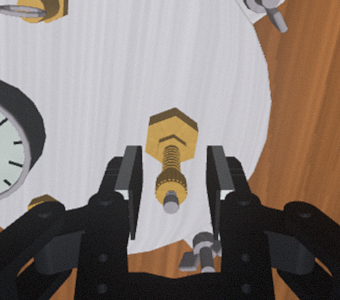

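Emit:
{"op": "play_rows", "data": {"increments": [{"offset": [0,0,0],"twist": 0,"grip": 0.35},{"offset": [0,0,0],"twist": 0,"grip": 0.2},{"offset": [0,0,0],"twist": 0,"grip": 0},{"offset": [0,0,0],"twist": 0,"grip": 0},{"offset": [0,0,0],"twist": 0,"grip": 0}]}}

```text
time: 7.7
tool_pos: [0.5014, -0.1302, 0.356]
tool_rot: [-0.0, 0.743, -0.669, 0.0]
contact_force: [-1.9, -0.2, 2.1]
gripper_width: 0.106
```

Emit:
{"op": "play_rows", "data": {"increments": [{"offset": [0,0,0],"twist": 0,"grip": 0},{"offset": [0,0,0],"twist": 0,"grip": 0}]}}

```text
time: 7.87
tool_pos: [0.5014, -0.1302, 0.3559]
tool_rot: [-0.0, 0.743, -0.669, 0.0]
contact_force: [-1.9, 0.8, 4.0]
gripper_width: 0.103
```

```bash
python3 - <<'E'
from h import *
st()
E
```

```text
t 7.8667 pos [ 0.5014 -0.1302  0.3559] F [-1.9  0.8  4. ] M [-0.01  0.32 -0.03] w 0.103 j [-0.398 -0.172  1.91  -0.     1.402  2.638]
[[ 0.105 -0.994  0.001]
 [-0.994 -0.105 -0.001]
 [ 0.001 -0.001 -1.   ]]
```

```bash
python3 - <<'E'
from h import *
a,T=look("wrist",[])
cv2.imwrite("pics/h.png",cv2.resize(a[250:400,230:420],None,fx=4,fy=4,interpolation=cv2.INTER_CUBIC))
E
```

```text
(no output)
```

View pics/h.png

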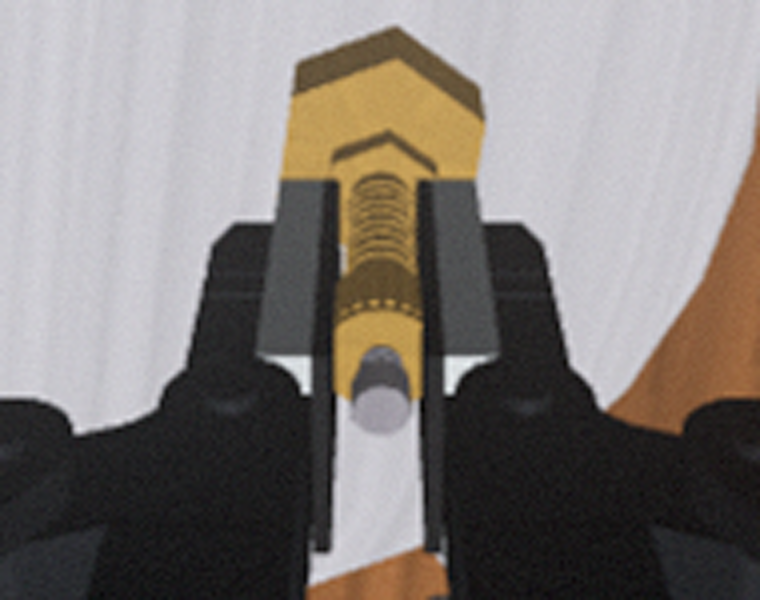

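Emit:
{"op": "play_rows", "data": {"increments": [{"offset": [0,0,-0.3],"twist": -0.1,"grip": 0},{"offset": [0,0,-0.6],"twist": -0.2,"grip": 0},{"offset": [0,0,-0.8],"twist": -0.3,"grip": 0},{"offset": [0,0,-0.9],"twist": -0.4,"grip": 0},{"offset": [0,0,-1.0],"twist": -0.5,"grip": 0}]}}

```text
time: 8.33
tool_pos: [0.5014, -0.1302, 0.3563]
tool_rot: [0.0, 0.887, -0.462, 0.0]
contact_force: [-1.3, -0.7, 2.2]
gripper_width: 0.102
```

```bash
python3 - <<'E'
from h import *
st()
E
```

```text
t 8.3333 pos [ 0.5014 -0.1302  0.3563] F [-1.3 -0.7  2.2] M [-0.03  0.17 -0.09] w 0.102 j [-0.398 -0.172  1.91  -0.     1.403  2.134]
[[ 0.573 -0.82   0.   ]
 [-0.82  -0.573 -0.   ]
 [ 0.    -0.    -1.   ]]
```

Emit:
{"op": "play_rows", "data": {"increments": [{"offset": [0,0,-0.1],"twist": -0.12,"grip": 0},{"offset": [0,0,-0.2],"twist": -0.24,"grip": 0},{"offset": [0,0,-0.3],"twist": -0.36,"grip": 0},{"offset": [0,0,-0.4],"twist": -0.48,"grip": 0},{"offset": [0,0,-0.5],"twist": -0.6,"grip": 0}]}}

```text
time: 8.75
tool_pos: [0.5013, -0.1302, 0.3567]
tool_rot: [0.0, 0.984, -0.179, 0.0]
contact_force: [-1.8, 0.6, 2.5]
gripper_width: 0.105
```

Emit:
{"op": "play_rows", "data": {"increments": [{"offset": [0,0,-0.1],"twist": -0.12,"grip": 0},{"offset": [0,0,-0.2],"twist": -0.24,"grip": 0},{"offset": [0,0,-0.3],"twist": -0.36,"grip": 0},{"offset": [0,0,-0.4],"twist": -0.48,"grip": 0},{"offset": [0,0,-0.5],"twist": -0.6,"grip": 0}]}}

```text
time: 9.17
tool_pos: [0.5013, -0.1301, 0.3572]
tool_rot: [0.0, 0.993, 0.12, 0.0]
contact_force: [-2.5, -0.2, 2.6]
gripper_width: 0.105
```

Emit:
{"op": "play_rows", "data": {"increments": [{"offset": [0,0,-0.1],"twist": -0.12,"grip": 0},{"offset": [0,0,-0.2],"twist": -0.24,"grip": 0},{"offset": [0,0,-0.3],"twist": -0.36,"grip": 0},{"offset": [0,0,-0.4],"twist": -0.48,"grip": 0},{"offset": [0,0,-0.5],"twist": -0.6,"grip": 0}]}}

```text
time: 9.58
tool_pos: [0.5013, -0.1301, 0.3577]
tool_rot: [0.0, 0.913, 0.408, -0.0]
contact_force: [-1.2, -0.9, 2.3]
gripper_width: 0.1
```

Emit:
{"op": "play_rows", "data": {"increments": [{"offset": [0,0,-0.1],"twist": -0.12,"grip": 0},{"offset": [0,0,-0.2],"twist": -0.24,"grip": 0},{"offset": [0,0,-0.3],"twist": -0.36,"grip": 0},{"offset": [0,0,-0.4],"twist": -0.48,"grip": 0},{"offset": [0,0,-0.5],"twist": -0.6,"grip": 0}]}}

```text
time: 10.0
tool_pos: [0.5013, -0.1302, 0.3582]
tool_rot: [0.0, 0.752, 0.66, -0.0]
contact_force: [-2.6, -0.3, 2.6]
gripper_width: 0.105
```

```bash
python3 - <<'E'
from h import *
st()
E
```

```text
t 10.0 pos [ 0.5013 -0.1302  0.3582] F [-2.6 -0.3  2.6] M [-0.06  0.29 -0.04] w 0.105 j [-0.398 -0.173  1.908 -0.     1.407 -0.267]
[[ 0.13   0.992 -0.   ]
 [ 0.992 -0.13  -0.   ]
 [-0.    -0.    -1.   ]]
```

Emit:
{"op": "play_rows", "data": {"increments": [{"offset": [0,0,-0.1],"twist": -0.12,"grip": 0},{"offset": [0,0,-0.2],"twist": -0.24,"grip": 0},{"offset": [0,0,-0.3],"twist": -0.36,"grip": 0},{"offset": [0,0,-0.4],"twist": -0.48,"grip": 0},{"offset": [0,0,-0.5],"twist": -0.6,"grip": 0}]}}

```text
time: 10.42
tool_pos: [0.5013, -0.1302, 0.3587]
tool_rot: [0.0, 0.523, 0.852, -0.0]
contact_force: [-1.6, 0.4, 2.1]
gripper_width: 0.106
```

Emit:
{"op": "play_rows", "data": {"increments": [{"offset": [0,0,-0.1],"twist": -0.1,"grip": 0},{"offset": [0,0,-0.2],"twist": -0.2,"grip": 0},{"offset": [0,0,-0.3],"twist": -0.3,"grip": 0},{"offset": [0,0,-0.4],"twist": -0.4,"grip": 0},{"offset": [0,0,-0.5],"twist": -0.5,"grip": 0}]}}

```text
time: 10.83
tool_pos: [0.5013, -0.1302, 0.3591]
tool_rot: [0.0, 0.297, 0.955, -0.0]
contact_force: [0.6, -0.8, 1.4]
gripper_width: 0.1
```

```bash
python3 - <<'E'
from h import *
st()
E
```

```text
t 10.8333 pos [ 0.5013 -0.1302  0.3591] F [ 0.6 -0.8  1.4] M [-0.1   0.2  -0.05] w 0.1 j [-0.398 -0.174  1.907 -0.     1.409 -1.366]
[[-0.824  0.566  0.   ]
 [ 0.566  0.824 -0.   ]
 [-0.    -0.    -1.   ]]
```

Emit:
{"op": "play_rows", "data": {"increments": [{"offset": [0,0,-0.1],"twist": -0.1,"grip": 0},{"offset": [0,0,-0.2],"twist": -0.18,"grip": 0},{"offset": [0,0,-0.2],"twist": -0.18,"grip": 0},{"offset": [0,0,-0.2],"twist": -0.18,"grip": 0}]}}

```text
time: 11.17
tool_pos: [0.5013, -0.1302, 0.3593]
tool_rot: [0.0, 0.213, 0.977, -0.0]
contact_force: [0.2, -1.7, 1.0]
gripper_width: 0.102
```

```bash
python3 - <<'E'
from h import *
st()
E
```

```text
t 11.1667 pos [ 0.5013 -0.1302  0.3593] F [ 0.2 -1.7  1. ] M [-0.21  0.13  0.02] w 0.102 j [-0.398 -0.174  1.907 -0.     1.409 -1.54 ]
[[-0.909  0.416  0.   ]
 [ 0.416  0.909 -0.   ]
 [-0.    -0.    -1.   ]]
```

Emit:
{"op": "play_rows", "data": {"increments": [{"offset": [0,0,0],"twist": 0,"grip": 0.35},{"offset": [0,0,0],"twist": 0,"grip": 0.35},{"offset": [0,0,0],"twist": 0,"grip": 0.35},{"offset": [0,0,0],"twist": 0,"grip": 0.35}]}}

```text
time: 11.5
tool_pos: [0.5013, -0.13, 0.3592]
tool_rot: [-0.0, 0.212, 0.977, 0.0]
contact_force: [0.2, 0.2, -0.0]
gripper_width: 0.349
```

```bash
python3 - <<'E'
from h import *
st()
a,T=look("wrist",[])
cv2.imwrite("pics/i.png",cv2.resize(a[190:400,170:480],None,fx=2.5,fy=2.5,interpolation=cv2.INTER_CUBIC))
E
```

```text
t 11.5 pos [ 0.5013 -0.13    0.3592] F [ 0.2  0.2 -0. ] M [-0.04 -0.03 -0.01] w 0.349 j [-0.398 -0.174  1.907  0.     1.409 -1.541]
[[-0.91   0.414  0.   ]
 [ 0.414  0.91   0.   ]
 [ 0.     0.    -1.   ]]
```

View pics/i.png

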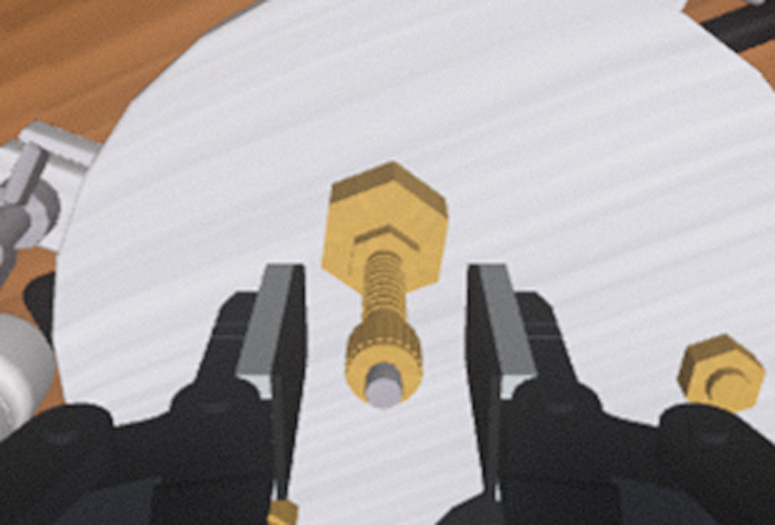

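Emit:
{"op": "play_rows", "data": {"increments": [{"offset": [0,0,-10],"twist": 0,"grip": 0.35},{"offset": [0,0,-20],"twist": 0,"grip": 0.35},{"offset": [0,0,-30],"twist": 0,"grip": 0.35},{"offset": [0,0,-33],"twist": 0,"grip": 0.35},{"offset": [0,0,-33],"twist": 0,"grip": 0}]}}

```text
time: 11.97
tool_pos: [0.5017, -0.1302, 0.3948]
tool_rot: [0.002, 0.212, 0.977, -0.0]
contact_force: [-0.3, 0.3, 1.0]
gripper_width: 0.222
```

Emit:
{"op": "play_rows", "data": {"increments": [{"offset": [0,0,0],"twist": 0,"grip": 0},{"offset": [0,0,0],"twist": 0,"grip": 0},{"offset": [0,0,0],"twist": 0,"grip": 0},{"offset": [0,0,0],"twist": 0,"grip": 0}]}}

```text
time: 12.3
tool_pos: [0.5012, -0.1301, 0.3917]
tool_rot: [-0.001, 0.212, 0.977, 0.0]
contact_force: [0.1, -0.3, 0.5]
gripper_width: -0.001
```

Emit:
{"op": "play_rows", "data": {"increments": [{"offset": [0,0,1],"twist": 0,"grip": 0},{"offset": [0,0,2],"twist": 0,"grip": 0},{"offset": [0,0,3],"twist": 0,"grip": 0},{"offset": [0,0,4],"twist": 0,"grip": 0},{"offset": [0,0,4],"twist": 0,"grip": 0}]}}

```text
time: 12.72
tool_pos: [0.5012, -0.1301, 0.388]
tool_rot: [-0.0, 0.212, 0.977, 0.0]
contact_force: [-0.4, -0.4, -0.6]
gripper_width: -0.005
```

Emit:
{"op": "play_rows", "data": {"increments": [{"offset": [0,0,0.5],"twist": 0,"grip": 0},{"offset": [0,0,1],"twist": 0,"grip": 0},{"offset": [0,0,1.5],"twist": 0,"grip": 0},{"offset": [0,0,2],"twist": 0,"grip": 0},{"offset": [0,0,2],"twist": 0,"grip": 0}]}}

```text
time: 13.13
tool_pos: [0.5014, -0.1301, 0.3866]
tool_rot: [0.0, 0.212, 0.977, -0.0]
contact_force: [0.4, 0.0, 0.9]
gripper_width: -0.003
```

Emit:
{"op": "play_rows", "data": {"increments": [{"offset": [0,0,0.4],"twist": 0,"grip": 0},{"offset": [0,0,0.8],"twist": 0,"grip": 0},{"offset": [0,0,1.2],"twist": 0,"grip": 0},{"offset": [0,0,1.2],"twist": 0,"grip": 0}]}}

```text
time: 13.47
tool_pos: [0.5014, -0.1302, 0.3861]
tool_rot: [0.0, 0.212, 0.977, -0.0]
contact_force: [-1.7, 0.6, 5.9]
gripper_width: 0.0
```

Emit:
{"op": "play_rows", "data": {"increments": [{"offset": [0,0,0.4],"twist": 0,"grip": 0},{"offset": [0,0,0.8],"twist": 0,"grip": 0},{"offset": [0,0,1.2],"twist": 0,"grip": 0},{"offset": [0,0,1.2],"twist": 0,"grip": 0}]}}

```text
time: 13.8
tool_pos: [0.5015, -0.1302, 0.3852]
tool_rot: [0.001, 0.212, 0.977, -0.0]
contact_force: [-2.4, 0.2, 4.9]
gripper_width: 0.002
```

Emit:
{"op": "play_rows", "data": {"increments": [{"offset": [0,0,0.3],"twist": 0,"grip": 0},{"offset": [0,0,0.6],"twist": 0,"grip": 0},{"offset": [0,0,0.8],"twist": 0,"grip": 0},{"offset": [0,0,0.8],"twist": 0,"grip": 0}]}}

```text
time: 14.13
tool_pos: [0.5015, -0.1302, 0.3847]
tool_rot: [0.001, 0.212, 0.977, -0.0]
contact_force: [-1.6, 1.4, 7.1]
gripper_width: -0.002
```

Emit:
{"op": "play_rows", "data": {"increments": [{"offset": [0,0,0.3],"twist": 0,"grip": 0},{"offset": [0,0,0.6],"twist": 0,"grip": 0},{"offset": [0,0,0.8],"twist": 0,"grip": 0},{"offset": [0,0,0.8],"twist": 0,"grip": 0}]}}

```text
time: 14.47
tool_pos: [0.5015, -0.1302, 0.3841]
tool_rot: [0.001, 0.212, 0.977, -0.0]
contact_force: [-2.2, 1.0, 7.8]
gripper_width: -0.0
```

Emit:
{"op": "play_rows", "data": {"increments": [{"offset": [0,0,0.2],"twist": 0,"grip": 0},{"offset": [0,0,0.3],"twist": 0,"grip": 0},{"offset": [0,0,0.3],"twist": 0,"grip": 0},{"offset": [0,0,0.3],"twist": 0,"grip": 0},{"offset": [0,0,0.3],"twist": 0,"grip": 0}]}}

```text
time: 14.88
tool_pos: [0.5015, -0.1301, 0.3839]
tool_rot: [0.001, 0.212, 0.977, -0.0]
contact_force: [-3.2, 1.0, 8.8]
gripper_width: 0.002
```

```bash
python3 - <<'E'
from h import *
st()
a=manip.grab_frame("scene")
b=cv2.imread("pics/a.png")
cv2.imwrite("pics/j.png",cv2.resize(np.hstack([b[180:240,140:210],a[180:240,140:210]]),None,fx=5.5,fy=5.5,interpolation=cv2.INTER_CUBIC))
E
```

```text
t 14.8833 pos [ 0.5015 -0.1301  0.3839] F [-3.2  1.   8.8] M [0.16 0.43 0.03] w 0.002 j [-0.398 -0.193  1.881 -0.     1.452 -1.542]
[[-0.91   0.414  0.001]
 [ 0.414  0.91  -0.001]
 [-0.002 -0.    -1.   ]]
```

View pics/j.png

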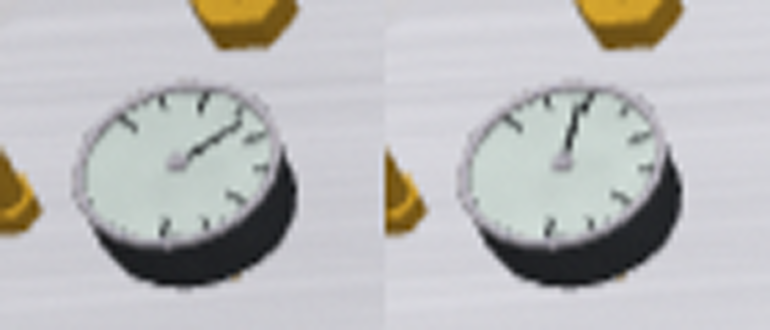

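Emit:
{"op": "play_rows", "data": {"increments": [{"offset": [0,0,0],"twist": 0,"grip": 0},{"offset": [0,0,0],"twist": 0,"grip": 0},{"offset": [0,0,0],"twist": 0,"grip": 0},{"offset": [0,0,0],"twist": 0,"grip": 0},{"offset": [0,0,0],"twist": 0,"grip": 0}]}}

```text
time: 15.35
tool_pos: [0.5015, -0.1302, 0.3839]
tool_rot: [0.001, 0.212, 0.977, -0.0]
contact_force: [-3.4, 0.7, 8.2]
gripper_width: 0.002
```

Emit:
{"op": "play_rows", "data": {"increments": [{"offset": [0,0,0],"twist": 0,"grip": 0},{"offset": [0,0,0],"twist": 0,"grip": 0},{"offset": [0,0,0],"twist": 0,"grip": 0},{"offset": [0,0,0],"twist": 0,"grip": 0},{"offset": [0,0,0],"twist": 0,"grip": 0}]}}

```text
time: 15.77
tool_pos: [0.5015, -0.1301, 0.3839]
tool_rot: [0.001, 0.212, 0.977, -0.0]
contact_force: [-3.5, 1.7, 8.2]
gripper_width: 0.003
```

Emit:
{"op": "play_rows", "data": {"increments": [{"offset": [0,0,0],"twist": 0,"grip": 0},{"offset": [0,0,0],"twist": 0,"grip": 0},{"offset": [0,0,0],"twist": 0,"grip": 0},{"offset": [0,0,0],"twist": 0,"grip": 0},{"offset": [0,0,0],"twist": 0,"grip": 0}]}}

```text
time: 16.18
tool_pos: [0.5015, -0.1302, 0.384]
tool_rot: [0.001, 0.212, 0.977, -0.0]
contact_force: [-2.7, 0.7, 8.2]
gripper_width: 0.0
```

Emit:
{"op": "play_rows", "data": {"increments": [{"offset": [0,0,0],"twist": 0,"grip": 0},{"offset": [0,0,0],"twist": 0,"grip": 0},{"offset": [0,0,0],"twist": 0,"grip": 0},{"offset": [0,0,0],"twist": 0,"grip": 0},{"offset": [0,0,0],"twist": 0,"grip": 0}]}}

```text
time: 16.6
tool_pos: [0.5015, -0.1302, 0.3839]
tool_rot: [0.001, 0.212, 0.977, -0.0]
contact_force: [-2.4, 0.6, 7.8]
gripper_width: 0.0
```

Emit:
{"op": "play_rows", "data": {"increments": [{"offset": [0,0,0],"twist": 0,"grip": 0},{"offset": [0,0,0],"twist": 0,"grip": 0},{"offset": [0,0,0],"twist": 0,"grip": 0},{"offset": [0,0,0],"twist": 0,"grip": 0},{"offset": [0,0,0],"twist": 0,"grip": 0}]}}

```text
time: 17.02
tool_pos: [0.5015, -0.1301, 0.384]
tool_rot: [0.001, 0.212, 0.977, -0.0]
contact_force: [-2.4, 0.6, 8.4]
gripper_width: -0.001
```

Emit:
{"op": "play_rows", "data": {"increments": [{"offset": [0,0,0],"twist": 0,"grip": 0},{"offset": [0,0,0],"twist": 0,"grip": 0},{"offset": [0,0,0],"twist": 0,"grip": 0},{"offset": [0,0,0],"twist": 0,"grip": 0},{"offset": [0,0,0],"twist": 0,"grip": 0}]}}

```text
time: 17.43
tool_pos: [0.5015, -0.1302, 0.3839]
tool_rot: [0.001, 0.212, 0.977, -0.0]
contact_force: [-3.0, 1.1, 7.7]
gripper_width: -0.002
```

Emit:
{"op": "play_rows", "data": {"increments": [{"offset": [0,0,0],"twist": 0,"grip": 0},{"offset": [0,0,0],"twist": 0,"grip": 0},{"offset": [0,0,0],"twist": 0,"grip": 0},{"offset": [0,0,0],"twist": 0,"grip": 0},{"offset": [0,0,0],"twist": 0,"grip": 0}]}}

```text
time: 17.85
tool_pos: [0.5015, -0.1302, 0.3839]
tool_rot: [0.001, 0.212, 0.977, -0.0]
contact_force: [-2.1, 1.2, 8.0]
gripper_width: -0.005
```

```bash
python3 - <<'E'
from h import *
st()
a=manip.grab_frame("scene")
cv2.imwrite("pics/k.png",cv2.resize(a[130:240,110:250],None,fx=5,fy=5,interpolation=cv2.INTER_CUBIC))
E
```

```text
t 17.85 pos [ 0.5015 -0.1302  0.3839] F [-2.1  1.2  8. ] M [0.24 0.46 0.04] w -0.005 j [-0.398 -0.193  1.881 -0.     1.452 -1.542]
[[-0.91   0.414  0.002]
 [ 0.414  0.91  -0.001]
 [-0.002  0.    -1.   ]]
```

View pics/k.png

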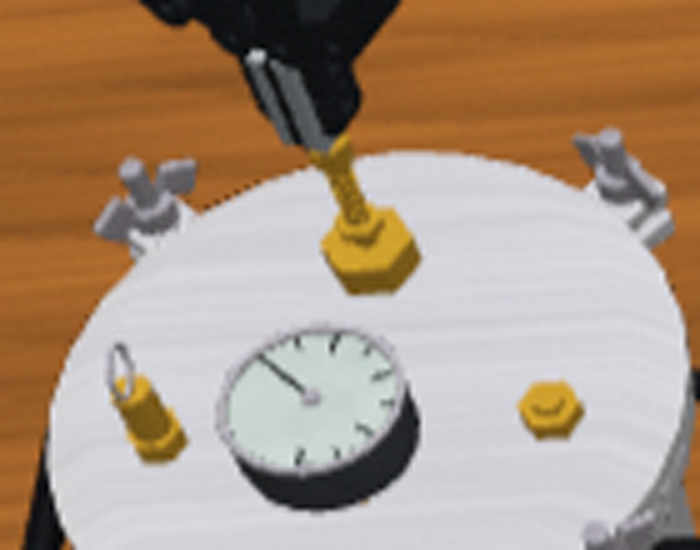

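Emit:
{"op": "play_rows", "data": {"increments": [{"offset": [0,0,0],"twist": 0,"grip": 0},{"offset": [0,0,0],"twist": 0,"grip": 0},{"offset": [0,0,0],"twist": 0,"grip": 0},{"offset": [0,0,0],"twist": 0,"grip": 0},{"offset": [0,0,0],"twist": 0,"grip": 0}]}}

```text
time: 18.32
tool_pos: [0.5015, -0.1302, 0.3839]
tool_rot: [0.001, 0.212, 0.977, -0.0]
contact_force: [-2.9, 1.5, 9.1]
gripper_width: 0.001
```

Emit:
{"op": "play_rows", "data": {"increments": [{"offset": [0,0,0],"twist": 0,"grip": 0},{"offset": [0,0,0],"twist": 0,"grip": 0},{"offset": [0,0,0],"twist": 0,"grip": 0},{"offset": [0,0,0],"twist": 0,"grip": 0},{"offset": [0,0,0],"twist": 0,"grip": 0}]}}

```text
time: 18.73
tool_pos: [0.5015, -0.1302, 0.3839]
tool_rot: [0.001, 0.212, 0.977, -0.0]
contact_force: [-3.2, 1.1, 8.3]
gripper_width: 0.004
```

Emit:
{"op": "play_rows", "data": {"increments": [{"offset": [0,0,-1],"twist": 0,"grip": 0},{"offset": [0,0,-3],"twist": 0,"grip": 0},{"offset": [0,0,-6],"twist": 0,"grip": 0},{"offset": [0,0,-20],"twist": 0,"grip": 0},{"offset": [0,0,-45],"twist": 0,"grip": 0}]}}

```text
time: 19.15
tool_pos: [0.5006, -0.1298, 0.4241]
tool_rot: [-0.004, 0.212, 0.977, 0.001]
contact_force: [0.8, -0.6, -0.2]
gripper_width: -0.001
```

Emit:
{"op": "play_rows", "data": {"increments": [{"offset": [0,0,-10],"twist": 0,"grip": 0},{"offset": [0,0,-20],"twist": 0,"grip": 0},{"offset": [0,0,-20],"twist": 0,"grip": 0},{"offset": [0,0,-20],"twist": 0,"grip": 0}]}}

```text
time: 19.48
tool_pos: [0.5013, -0.1301, 0.4473]
tool_rot: [0.0, 0.212, 0.977, -0.0]
contact_force: [0.1, 0.3, -1.7]
gripper_width: -0.001
```

```bash
python3 - <<'E'
from h import *
st()
a=manip.grab_frame("scene");w,_=look("wrist",[])
s=cv2.resize(a[140:240,110:220],(440,400),interpolation=cv2.INTER_CUBIC)
cv2.imwrite("pics/l.png",np.hstack([s,cv2.resize(w[180:320,264:384],(343,400),interpolation=cv2.INTER_CUBIC)]))
E
```

```text
t 19.4833 pos [ 0.5013 -0.1301  0.4473] F [ 0.1  0.3 -1.7] M [-0.05 -0.03  0.  ] w -0.001 j [-0.398 -0.229  1.806  0.     1.563 -1.542]
[[-0.91   0.414  0.001]
 [ 0.414  0.91  -0.   ]
 [-0.001  0.    -1.   ]]
```

View pics/l.png

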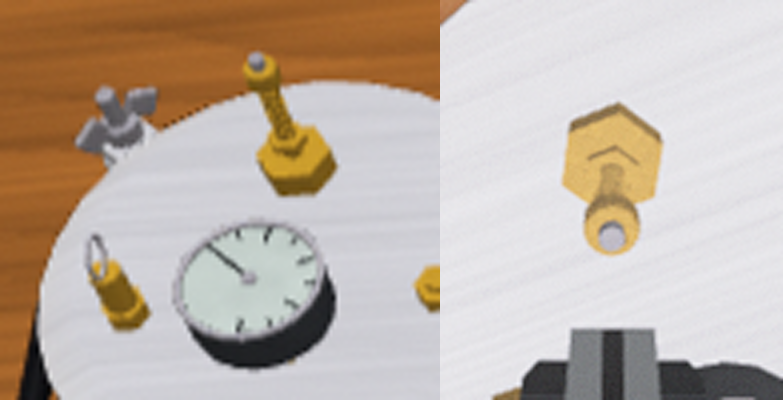

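The needle sits on the zero tick, about (208,243) in the left crop. The pin is up, the nut is still high on its thread, and nothing touches the valve.

```bash
python3 -c "
from plant import manip
print(manip.job_done())"
```

```text
the job is handed in; nothing more can be done
None
```

The pot is vented and the job is handed in at about 19.5 s of the 67 s allowed; the hand-in reports no verdict.

- **Finding the valve:** I located it with the wrist camera, at about (0.501, -0.130). Closed fingertips touched the pin's head with the TCP at z = 0.3866 m.
- **Nut:** I gripped it 31 mm below that touch height and turned it anticlockwise by 4.18 rad in one go. The tool rose 3.4 mm, which matches the thread, so the nut did not slip noticeably. I never felt a clear torque rise at the stop; the 4.18 rad comes from the wrist's turn.
- **Pin:** I pressed the tip down about 2.6 mm with 8–9 N, well under the 20 N limit, and held it there for about 4 s.

The last pictures, taken after I lifted clear, show:
- the needle on its zero mark;
- the pin up again;
- the nut still high on its thread;
- the gripper well above the valve, with wrist force near zero.

**What disagreed or was not checked:**
- The gripper read an opening of 0.10 on the 12 mm nut, where I expected 0.14. The picture showed it gripping the nut squarely, so I took the reading to be nonlinear.
- I briefly mixed up a camera axis, which put the tool about 4 mm off the valve, and corrected it before touching anything.
- I did not measure the jar, block and spatula again at the end, but no move went near them.

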